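# Load the spring-lift tray of the shed organiser

### The arm

A 6-joint arm with a two-finger parallel gripper is mounted at the origin on the work surface. World frame = base frame: x ahead of the robot, y to its left, z up, the work surface at z = 0. Lengths are in m, angles in rad, forces in N, time in s.
With the tool pointing down it reaches from about 0.3 to 0.875 m from the base axis. Payload 6.4 kg.
Tool frame: the origin (TCP) lies at the centre of the arm's flange, where the gripper is bolted on; the fingertips stand 173 mm ahead of it and the grasp point (between the pads) lies 155 mm ahead of it; z points along the fingers, y is the line along which they close (so a half turn about z gives the same grasp; the last joint's range is limited). The gripper opens to 85 mm and grips with 20 to 120 N. Pads are 22 mm wide; open, the fingers measure 114 mm over their backs; the gripper's body (76 mm by 85 mm) begins 54 mm behind the grasp point. The pads swing forward as they close: fully open they stand 13 mm farther back than shut.
Start: joints at [0.933, 0.181, 1.607, -0, 1.354, -0.206], TCP at [0.241, 0.522, 0.405] pointing down, gripper open.
Joint ranges: [-2.99, 2.99], [-0.89, 2.07], [0.3, 2.58], [-1.14, 4.28], [0, 2.63], [-3.12, 3.12]. Speed limits (rad/s): [2.57, 2.57, 3.01, 3.14, 3.14, 3.14].

### API

Orientations are given as a rotation vector (axis times angle).
In Python, from bench import * gives the robot as it stands.
- The arm moves only by the tool step_arm, never from a script. Its argument "commands" is a list of rows, each a list of 6 numbers: the shift along the tool's x, y, z in m, then the turn, a rotation vector about the tool's x, y, z in degrees. In form: [[dx, dy, dz, ax, ay, az], ...]. A call has 1 to 12 rows; each row shifts and turns the commanded pose from where the row before left it, along the tool's axes as they then stand; what a row does not reach is not made up. A row lasts 1/10 s, in which the tool goes at most 50 mm and 8.59 degrees, less where a joint would pass 70% of its speed; a pose out of reach is approached as far as the arm can. A call is refused whole if a number of a shift passes 0.05 or a number of a turn 8.59, either way. A call with a gripper value outside its range is refused whole. "fingers" is the finger opening in m, from 0 to 0.0854, set as the call begins (left out, the last holds). The fingers move at their own pace and stop on an object; "force" is the grip in N (left out, the last holds). Time passes only in rows, so rows that do not move let the fingers close. It gives the time, the measured TCP pose, the force, the opening and the grip force at its end, in the units of the state.
- read_state(): the state, without advancing time (a new reading comes with each control period).
- camera(name): name is "scene" or "top" or "wrist"; returns a dict with "frame" (420x560x3 uint8, blue, green, red), "fx", "fy", "cx", "cy" (pixels), "pose" (4x4, takes a point from camera to world coordinates); the wrist camera has in their place "T_tool_cam" (4x4, takes a point from camera to tool coordinates, whose origin is the TCP and whose axes are the flange's). Camera axes: x right, y up, looking along -z (the intrinsics and any distortion apply to the point x, -y, -z); pixel columns grow to the right and rows downward; lengths in m; the calibration is good to about 2 mm. A picture is of the moment at which its call begins: read the wrist's pose just before it. There is no depth.
- job_done(): hands the job in; it is judged then, once.
The state is a dict: "clock": time; "joint_pos": joint angles; "dq": joint speeds; "joint_efforts": joint torques, N m; "position": TCP position; "tool_rot": TCP orientation; "force": force on the tool from outside, world axes, zero at the start; "moment": the same for the moment, N m; "gripper_width": finger opening in m; "grasp_force": force on a finger pad.
Only numpy, scipy, OpenCV 4.12 (cv2) and the standard library are available. Lean on these libraries where they do the work, as an engineer would, in place of code of your own. Each camera call takes 0.05 s, during which the arm holds its last target. There are 200 camera calls.

### The job

Pull the organiser's pull-out tray out to its stop, then load both flat tins onto its sprung white platform: one flat on the middle of the platform, the other squarely on top of it, their long sides along the tray's pull direction. The tins differ in weight; set each down on what is below it and keep easing it slowly down until the platform carries all of its weight before letting go, so that the platform never drops or springs back up with a jolt. Leave the mug, the torch and the spanner where they are.

Things in the scene. Friction and masses are not known exactly. Their poses are not given: they have to be found in the camera images.
- organiser: Blue plastic tiered stacking organiser, fixed. Origin: on the shelf (z = 0) under the middle of the closed tray; x to its back, y left, z up; front faces -x. A closed bottom tier (z 0 to 80 mm; x -105 to +140, |y| to 110) carries an open unit with the tray (side walls to z = 183), above it the upper tier on four rear posts (x +49 to +140, |y| 94 to 110); otherwise open between.
- tier_edge (a point): Middle of the lower front edge of the upper tier, 375 mm above the shelf; axes as the organiser's. The tier reaches back from here (242 mm in +x, 220 mm wide, 73 mm high). With the tray fully out the platform's middle is still 12 mm behind this edge: an upright hand does not fit; lean the hand back to the front about 30 degrees, fingers pointing under the tier.
- tray (a joint): Slide of the blue pull-out tray, in m: 0 = in, 0.09 = out at its stop, along the organiser's -x; starts at 0 to 0.015 and stays where it is left (about 2.5 N friction). The tray is an open box 180 mm (x) x 176 mm (y), walls 6 mm, rim at z = 180 mm of the organiser.
- tray_grip (a point): Grip point in the white upright fin on the tray's front, its handle: 14 mm thick (y), 65 mm out from the front face (in -x), 34 mm high (z 156 to 190 mm of the organiser). The point is 45 mm out from the face, 20 mm from the outer end, mid-thickness, at z = 173 mm. Axes as the organiser's; moves with the tray.
- lift (a joint): How far the sprung platform has sunk, in m: 0 = up (empty), 0.1 = bottomed. A weak spring of 115 N/m, about 0.5 N preload: one tin sinks it by about 8 to 45 mm, two by up to 95 mm. Lightly damped: it bounces if weight comes on or off suddenly. It must never move faster than 50 mm/s, so lower tins at 20 to 30 mm/s.
- lift_top (a point): Centre of the top face of the white platform (145 mm along x, 130 mm along y, 6 mm thick, two thin black lines 62 mm apart along x) in the tray; at z = 204 mm of the organiser when empty. Axes as the organiser's; moves with tray and platform.
- riser: Fixed beech riser (a low bench, 200 mm in x, 280 mm in y), flat top at z = 130 mm, on which both tins wait side by side along its y. Origin: under its middle, on the shelf.
- tin_a: Green flat steel tin, 110 mm (x) x 56 mm (y) x 40 mm (z), closed; starts flat on the riser. Origin: centre of its underside, z up. Unknown contents: it weighs 0.14 to 0.58 kg, drawn separately for each tin.
- tin_b: Red flat steel tin, same size and origin as the green one, its own unknown weight of 0.14 to 0.58 kg.
- mug: Grey ceramic mug, 82 mm wide, 95 mm high, handle at +y; origin: centre of its underside. Bystander.
- torch: Aluminium torch lying on its side along its x, 150 mm long, 36 mm thick; origin: under its middle. Bystander.
- spanner: Chrome bike spanner lying flat along its x, 180 mm long. Bystander.
Things that resemble listed ones, but are neither listed nor needed, are in the scene too. Of the things that look like the tin_b, the smaller one is meant. There is more than one size of the tin_a; the job needs the smaller.

How it is judged:
On the way, in this order (a step that is already met when the one before it is completed fails the run):
1. the tray is pulled out to its stop (over 86 mm) with no tin on the platform (value of joint tray above 0.086 m and value of joint lift below 0.004 m), for 0.2 s.
2. one tin lies flat on the middle of the platform, let go, and the platform carries it at rest ((((horizontal distance between tin_a and lift_top below 0.02 m and z of tin_a in the frame of lift_top between -0.006 and 0.008 m and angle between tin_a's own z axis and vertical below 0.1 rad and angle between the x axis of tin_a and the x axis of lift_top, either way round below 0.25 rad) and contact force between the fingers and tin_a below 0.1 N and value of joint lift above 0.003 m and velocity of joint lift between -0.02 and 0.02 m/s) or ((horizontal distance between tin_b and lift_top below 0.02 m and z of tin_b in the frame of lift_top between -0.006 and 0.008 m and angle between tin_b's own z axis and vertical below 0.1 rad and angle between the x axis of tin_b and the x axis of lift_top, either way round below 0.25 rad) and contact force between the fingers and tin_b below 0.1 N and value of joint lift above 0.003 m and velocity of joint lift between -0.02 and 0.02 m/s))), for 0.3 s.
At the end, for the whole second after the job is handed in: The tray is still out (over 80 mm); one tin lies flat on the platform and the other flat on top of it, both within 20 mm of the platform's middle and of each other, long sides within 0.25 rad of the pull direction, tilted less than 0.1 rad; tins and platform at rest (value of joint tray above 0.08 m and (((horizontal distance between tin_a and lift_top below 0.02 m and z of tin_a in the frame of lift_top between -0.006 and 0.008 m and angle between tin_a's own z axis and vertical below 0.1 rad and angle between the x axis of tin_a and the x axis of lift_top, either way round below 0.25 rad) and (horizontal distance between tin_b and lift_top below 0.02 m and z of tin_b in the frame of lift_top between 0.034 and 0.048 m and angle between tin_b's own z axis and vertical below 0.1 rad and angle between the x axis of tin_b and the x axis of lift_top, either way round below 0.25 rad)) or ((horizontal distance between tin_b and lift_top below 0.02 m and z of tin_b in the frame of lift_top between -0.006 and 0.008 m and angle between tin_b's own z axis and vertical below 0.1 rad and angle between the x axis of tin_b and the x axis of lift_top, either way round below 0.25 rad) and (horizontal distance between tin_a and lift_top below 0.02 m and z of tin_a in the frame of lift_top between 0.034 and 0.048 m and angle between tin_a's own z axis and vertical below 0.1 rad and angle between the x axis of tin_a and the x axis of lift_top, either way round below 0.25 rad))) and horizontal distance between tin_a and tin_b below 0.02 m and linear speed of each of tin_a, tin_b below 0.02 m/s and velocity of joint lift between -0.02 and 0.02 m/s); the robot touches nothing.
It fails at once if the platform drops with a jolt (sinks faster than 0.06 m/s) (velocity of joint lift above 0.06 m/s).
It fails at once if the platform springs up with a jolt (rises faster than 0.06 m/s) (velocity of joint lift below -0.06 m/s).
It fails at once if the mug is moved by more than 30 mm (distance of mug from where it was at the start of the episode above 0.03 m).
It fails at once if the torch is moved by more than 30 mm (distance of torch from where it was at the start of the episode above 0.03 m).
It fails at once if the spanner is moved by more than 30 mm (distance of spanner from where it was at the start of the episode above 0.03 m).
It also fails if it takes over 72 s, if anything falls off the work surface, if the arm or the gripper's body presses on something with over 40 N, if the wrist force passes 120 N, or if a joint passes its speed limit or range.

## Working session

There is one attempt and no reset: what is moved stays moved. The work goes in short steps, Python scripts to look and compute and a tool call to move; the robot and the scene stay as the last step left them, time stands still between calls to the robot, and variables do not carry over. Pictures are saved under pics/ and viewed, at most 12 in all, crops included, and the job is handed in when it is done.

Besides the shell and the picture viewer there is one more tool, called after "Emit:" as a command line: name --pt "numbers of a row" for each row, then --argument value for the rest. step_arm: Moves the arm, as the interface text tells. Its arguments: {"type":"object","properties":{"commands":{"type":"array"},"fingers":{"type":"number"},"force":{"type":"number"}},"required":["commands"]}

```bash
ls; mkdir -p pics; python3 - <<'E'
from bench import *
import cv2,numpy as np,pickle
s=read_state(); print({k:np.round(v,3) for k,v in s.items()})
d={}
for n in ("scene","top","wrist"):
    c=camera(n); d[n]=c
    print(n,c["fx"],c["fy"],c["cx"],c["cy"],[k for k in c if k not in("frame",)],np.round(c.get("pose",c.get("T_tool_cam")),3).tolist())
    cv2.imwrite(f"pics/{n}0.png",c["frame"])
pickle.dump(d,open("c0.pkl","wb"))
E
```

```text
pics
{'clock': np.float64(0.0), 'joint_pos': array([ 0.933,  0.182,  1.608,  0.   ,  1.354, -0.206]), 'dq': array([ 0.   , -0.   , -0.001,  0.002,  0.   , -0.001]), 'joint_efforts': array([-1.0000e-03, -4.4487e+01, -3.5134e+01, -0.0000e+00,  9.0000e-03,
        0.0000e+00]), 'position': array([0.24 , 0.522, 0.404]), 'tool_rot': array([-6.730e-01, -3.068e+00,  3.000e-03]), 'force': array([ 0.419, -0.125, -0.63 ]), 'moment': array([ 0.012, -0.026,  0.053]), 'grasp_force': np.float64(0.0), 'gripper_width': np.float64(0.085)}
scene 438.1964006934137 438.1964006934137 277.3920467799973 211.2295129617654 ['fx', 'fy', 'cx', 'cy', 'pose'] [[0.6, -0.759, 0.252, 0.932], [0.8, 0.565, -0.2, -0.382], [0.009, 0.322, 0.947, 1.768], [0.0, 0.0, 0.0, 1.0]]
top 545.5780160371544 545.5780160371544 279.7790363313767 214.5128619595287 ['fx', 'fy', 'cx', 'cy', 'pose'] [[0.014, 0.997, -0.079, 0.42], [-1.0, 0.014, -0.003, -0.071], [-0.002, 0.079, 0.997, 1.79], [0.0, 0.0, 0.0, 1.0]]
wrist 316.87147636908685 316.87147636908685 281.5010228412061 204.39544877008382 ['fx', 'fy', 'cx', 'cy', 'T_tool_cam'] [[0.001, 0.96, 0.281, 0.071], [1.0, -0.001, -0.0, -0.001], [-0.0, 0.281, -0.96, 0.031], [0.0, 0.0, 0.0, 1.0]]
```

View pics/top0.png

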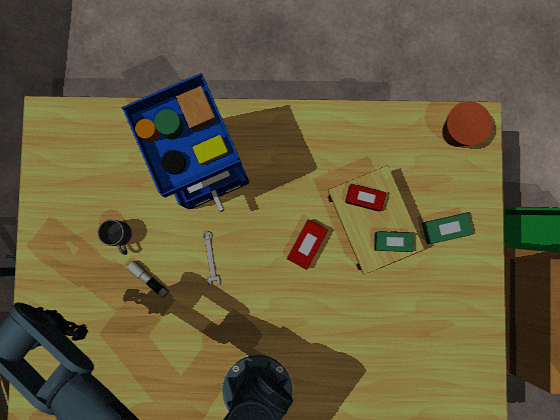

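View pics/scene0.png

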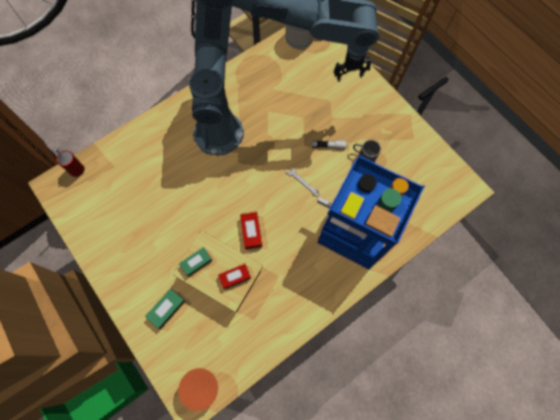

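The top view (up is +x, left is +y) shows the organiser at about (185,140), its white fin at (219,200), the small red tin at (367,197) and the small green tin at (395,241) on the riser. The larger lookalikes are at (310,244) and (449,228). The spanner is at (211,258), the torch at (147,278) and the mug at (114,233). Next I'll measure the tins and zoom in on the organiser.

```bash
cat > h.py <<'E'
import numpy as np,cv2
from scipy.spatial.transform import Rotation as R
def ray(c,uv,pose=None):
    P=c["pose"] if pose is None else pose
    uv=np.atleast_2d(uv).astype(float)
    d=np.c_[(uv[:,0]-c["cx"])/c["fx"],-(uv[:,1]-c["cy"])/c["fy"],-np.ones(len(uv))]@P[:3,:3].T
    return P[:3,3],d
def plane(c,uv,z,pose=None):
    o,d=ray(c,uv,pose); return o+d*((z-o[2])/d[:,2])[:,None]
def proj(c,X,pose=None):
    P=c["pose"] if pose is None else pose
    q=(np.atleast_2d(X)-P[:3,3])@P[:3,:3]; return np.c_[c["cx"]+c["fx"]*q[:,0]/-q[:,2],c["cy"]+c["fy"]*q[:,1]/q[:,2]]
def tri(c1,u1,c2,u2):
    o1,d1=ray(c1,u1);o2,d2=ray(c2,u2);d1=d1[0];d2=d2[0]
    s=np.linalg.lstsq(np.c_[d1,-d2],o2-o1,rcond=None)[0]
    a=o1+s[0]*d1;b=o2+s[1]*d2;return (a+b)/2,np.linalg.norm(a-b)
def wpose(s,c):
    T=np.eye(4);T[:3,:3]=R.from_rotvec(s["tool_rot"]).as_matrix();T[:3,3]=s["position"];return T@c["T_tool_cam"]
E
python3 - <<'E'
import pickle;from h import *
d=pickle.load(open("c0.pkl","rb"))
for n in("top","scene"):
    c=d[n];h=cv2.cvtColor(c["frame"],cv2.COLOR_BGR2HSV)
    ms={"red":((h[...,0]<6)|(h[...,0]>174))&(h[...,1]>180)&(h[...,2]>60),"green":(h[...,0]>60)&(h[...,0]<95)&(h[...,1]>90)&(h[...,2]>40)}
    for k,m in ms.items():
        cs,_=cv2.findContours(m.astype(np.uint8),cv2.RETR_EXTERNAL,cv2.CHAIN_APPROX_NONE)
        for q in cs:
            if 100<cv2.contourArea(q)<3000:
                q=q[:,0]; w=plane(c,q,.17)[:,:2].astype(np.float32)
                (cx,cy),(a,b),t=cv2.minAreaRect(w); bx=cv2.boxPoints(((cx,cy),(a,b),t)); e=max((bx[1]-bx[0],bx[2]-bx[1]),key=np.linalg.norm)
                print(n,k,q.mean(0).round(),np.round([cx,cy,a,b],3),"yaw",np.degrees(np.arctan2(e[1],e[0])).round(1))
c=d["top"]["frame"];s=d["scene"]["frame"]
a=cv2.resize(c[60:220,110:260],None,fx=3.7,fy=3.7,interpolation=2)[:592]
cv2.imwrite("pics/z1.png",a)
E
```

```text
top red [307. 244.] [ 0.462 -0.148  0.067  0.132] yaw -27.4
top red [366. 197.] [ 0.605 -0.322  0.109  0.054] yaw 76.6
top green [394. 241.] [ 0.474 -0.406  0.107  0.055] yaw 88.6
top green [532. 233.] [ 0.506 -0.813  0.163  0.11 ] yaw 88.5
top green [449. 228.] [ 0.516 -0.569  0.065  0.13 ] yaw -76.6
top green [167. 122.] [0.826 0.28  0.074 0.073] yaw 45.9
scene red [234. 277.] [ 0.612 -0.323  0.103  0.053] yaw 76.7
scene red [251. 230.] [ 0.504 -0.172  0.062  0.133] yaw -27.0
scene green [ 92. 401.] [ 0.677 -0.941  0.323  0.143] yaw 84.7
scene green [165. 308.] [ 0.558 -0.587  0.064  0.127] yaw -76.8
scene green [195. 262.] [ 0.481 -0.407  0.1    0.053] yaw 88.3
scene green [390. 199.] [0.727 0.338 0.071 0.083] yaw -82.1
```

View pics/z1.png

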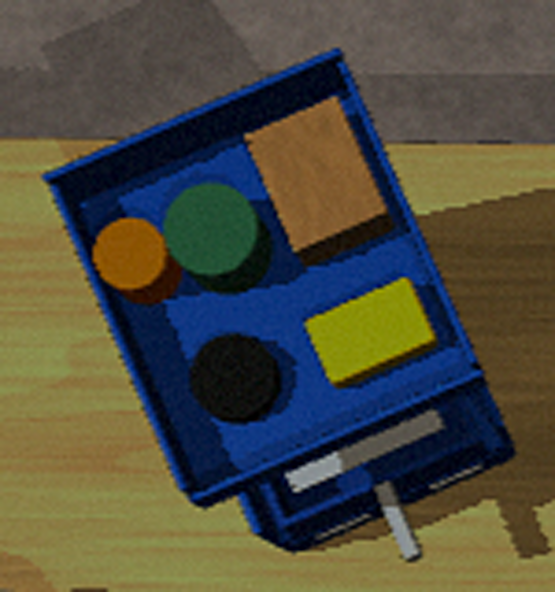

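The zoom shows the tier's top corners at crop pixels (45,178), (340,50), (483,375) and (193,497). The fin runs from (383,487) to its outer end at (413,556).

```bash
python3 - <<'E'
import pickle;from h import *
d=pickle.load(open("c0.pkl","rb"));c=d["top"]
f=lambda p:np.array(p)/3.7+[110,60]
p=plane(c,f([[45,178],[340,50],[483,375],[193,497]]),.448)[:,:2]
print(p.round(3)); print([np.linalg.norm(p[i]-p[(i+1)%4]).round(3) for i in range(4)])
e=[p[1]-p[2],p[0]-p[3],]; print([np.degrees(np.arctan2(v[1],v[0])).round(1) for v in e])
y=[p[0]-p[1],p[3]-p[2]]; print([np.degrees(np.arctan2(-v[0],v[1])).round(1) for v in y])
print("front mid",(p[2]+p[3])/2,"ctr",p.mean(0))
q=plane(c,f([[383,487],[413,556]]),.19)[:,:2];v=q[0]-q[1];print(q.round(3),np.linalg.norm(v),np.degrees(np.arctan2(v[1],v[0])))
# label in top/scene, scene organiser crop
s=d["scene"]["frame"]
cv2.imwrite("pics/z2.png",cv2.resize(s[150:280,300:440],None,fx=4.4,fy=4.4,interpolation=2))
E
```

```text
[[0.789 0.332]
 [0.88  0.134]
 [0.658 0.033]
 [0.573 0.225]]
[np.float64(0.218), np.float64(0.245), np.float64(0.21), np.float64(0.241)]
[np.float64(24.6), np.float64(26.4)]
[np.float64(24.8), np.float64(23.9)]
front mid [0.61509298 0.12878183] ctr [0.72467963 0.18097309]
[[0.612 0.13 ]
 [0.557 0.105]] 0.060403475402385144 24.622506314747227
```

View pics/z2.png

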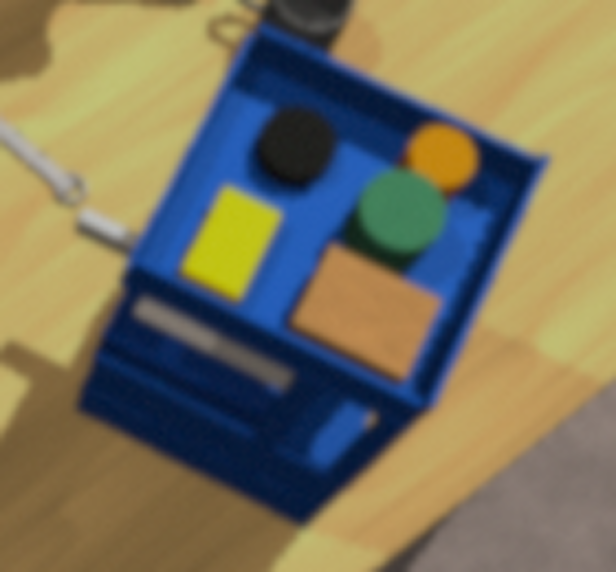

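The scene view shows the fin from crop (82,215) to (130,240), which agrees with the top view. The organiser's yaw is about 24.6° and its origin about (0.707, 0.173), and the tray starts at about 0.01.

```bash
cat >> h.py <<'E'
YAW=np.radians(24.6);O=np.array([.7074,.173,0])
def org(x,y,z): c,s=np.cos(YAW),np.sin(YAW);return O+[c*x-s*y,s*x+c*y,z]
def rot(phi,tilt):
    p=np.radians(phi);t=np.radians(tilt);h=np.array([np.cos(p),np.sin(p),0]);k=np.array([0,0,1.])
    z=np.sin(t)*h-np.cos(t)*k;x=-np.cos(t)*h-np.sin(t)*k
    return np.c_[x,np.cross(z,x),z]
def go(s,G,phi,tilt,back=0,gp=.155):
    "turn (deg, tool) then shift (m, tool axes after the turn) to bring grasp point to G"
    A=R.from_rotvec(s["tool_rot"]).as_matrix();B=rot(phi,tilt)
    w=np.degrees(R.from_matrix(A.T@B).as_rotvec());t=np.array(G)-(gp+back)*B[:,2]
    print("turn",w.round(2),"n>=",round(np.linalg.norm(w)/8.5,1),"| shift",(B.T@(t-s["position"])).round(4),"| TCP goal",t.round(3),"now",np.round(s["position"],3))
E
python3 - <<'E'
import pickle;from h import *;from bench import *
d=pickle.load(open("c0.pkl","rb"))
c=d["scene"];print(((proj(c,[org(-.165,0,.19),org(-.10,0,.19)])-[300,150])*4.4).round())
G=org(-.145,0,.173);print(G)
go(read_state(),G,24.6,30,.08)
E
```

```text
[[ 72. 211.]
 [139. 244.]]
[0.57556076 0.11263929 0.173     ]
turn [-12.97 -28.15 -48.16] n>= 6.7 | shift [-0.0007 -0.5118  0.0322] | TCP goal [0.469 0.064 0.377] now [0.241 0.522 0.404]
```

Emit:
step_arm --pt "0 0 0 -1.85 -4.02 -6.88" --pt "0 0 0 -1.85 -4.02 -6.88" --pt "0 0 0 -1.85 -4.02 -6.88" --pt "0 0 0 -1.85 -4.02 -6.88" --pt "0 0 0 -1.85 -4.02 -6.88" --pt "0 0 0 -1.85 -4.02 -6.88" --pt "0 0 0 -1.85 -4.02 -6.88"

```text
clock: 0.85
position: [0.2404, 0.5222, 0.4044]
tool_rot: [-0.566, 2.561, 0.15]
force: [-0.2, -0.1, -1.1]
gripper_width: 0.0852
grasp_force: 0.0
```

Emit:
step_arm --pt "0 -0.043 0.0027 0 0 0" --pt "0 -0.043 0.0027 0 0 0" --pt "0 -0.043 0.0027 0 0 0" --pt "0 -0.043 0.0027 0 0 0" --pt "0 -0.043 0.0027 0 0 0" --pt "0 -0.043 0.0027 0 0 0" --pt "0 -0.043 0.0027 0 0 0" --pt "0 -0.043 0.0027 0 0 0" --pt "0 -0.043 0.0027 0 0 0" --pt "0 -0.043 0.0027 0 0 0" --pt "0 -0.043 0.0027 0 0 0" --pt "0 -0.03 0 0 0 0"

```text
clock: 2.05
position: [0.4641, 0.0686, 0.3785]
tool_rot: [-0.556, 2.566, 0.15]
force: [1.2, 1.5, 0.3]
gripper_width: 0.0858
grasp_force: 0.0
```

Emit:
step_arm --pt "0 0 0 0 0 0" --pt "0 0 0 0 0 0"

```text
clock: 2.25
position: [0.4634, 0.0705, 0.3784]
tool_rot: [-0.556, 2.567, 0.151]
force: [-0.6, 0.8, -0.1]
gripper_width: 0.0849
grasp_force: 0.0
```

```bash
python3 - <<'E'
from h import *;from bench import *
s=read_state();c=camera("wrist");P=wpose(s,c)
G=org(-.145,0,.173);go(s,G,24.6,30,.08);print(s["joint_pos"])
f=c["frame"].copy()
for p in [org(-.165,0,.19),org(-.1,0,.19),G]: cv2.circle(f,tuple(int(v) for v in proj(c,p,P)[0].round()),3,(0,255,255),1)
cv2.imwrite("pics/w1.png",f)
E
```

```text
turn [ 0.01 -0.01 -0.14] n>= 0.0 | shift [-0.0008 -0.0084  0.0026] | TCP goal [0.469 0.064 0.377] now [0.463 0.071 0.378]
[-0.19850627 -0.18771296  2.07093568  0.39742284  0.8617597  -2.39638411]
```

View pics/w1.png

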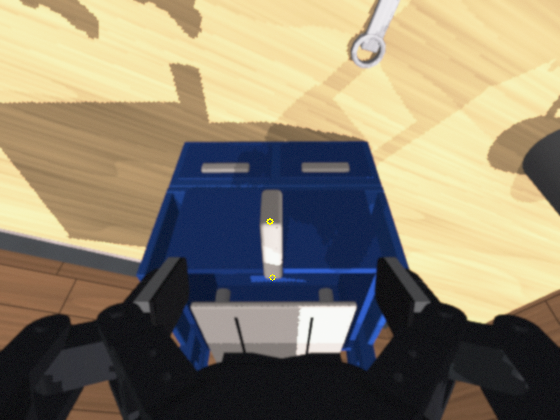

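The wrist view shows the fin from (271,190) to (271,277), with my predicted points on its top edge to within a few pixels. The white platform is visible behind it. I'll centre the hand, advance and grip.

Emit:
step_arm --pt "0 -0.0084 0 0 0 0" --pt "0 0 0.02 0 0 0" --pt "0 0 0.03 0 0 0" --pt "0 0 0.03 0 0 0" --pt "0 0 0.003 0 0 0" --pt "0 0 0 0 0 0" --fingers 0.0854

```text
clock: 2.9
position: [0.5043, 0.0815, 0.3063]
tool_rot: [-0.562, 2.567, 0.152]
force: [-0.6, -0.9, 1.1]
gripper_width: 0.0854
grasp_force: 0.0
```

Emit:
step_arm --pt "0 0 0 0 0 0" --pt "0 0 0 0 0 0" --pt "0 0 0 0 0 0" --pt "0 0 0 0 0 0" --pt "0 0 0 0 0 0" --pt "0 0 0 0 0 0" --pt "0 0 0 0 0 0" --fingers 0 --force 40

```text
clock: 3.6
position: [0.5045, 0.0814, 0.3076]
tool_rot: [-0.56, 2.565, 0.153]
force: [-4.5, 3.6, 7.0]
gripper_width: 0.0132
grasp_force: 40.9
```

Emit:
step_arm --pt "0.0043 0 -0.0025 0 0 0" --pt "0.0087 0 -0.005 0 0 0" --pt "0.0087 0 -0.005 0 0 0" --pt "0.0087 0 -0.005 0 0 0" --pt "0.0087 0 -0.005 0 0 0" --pt "0.0087 0 -0.005 0 0 0" --pt "0.0087 0 -0.005 0 0 0" --pt "0.0087 0 -0.005 0 0 0" --pt "0.0043 0 -0.0025 0 0 0" --pt "0 0 0 0 0 0"

```text
clock: 4.6
position: [0.4325, 0.0483, 0.3077]
tool_rot: [-0.556, 2.561, 0.154]
force: [13.3, 13.7, -5.6]
gripper_width: 0.0135
grasp_force: 43.5
```

Emit:
step_arm --pt "0.0017 0 -0.001 0 0 0" --pt "0.0017 0 -0.001 0 0 0" --pt "0 0 0 0 0 0"

```text
clock: 4.9
position: [0.4299, 0.0471, 0.308]
tool_rot: [-0.555, 2.559, 0.154]
force: [30.3, 21.6, -16.5]
gripper_width: 0.0133
grasp_force: 40.6
```

The tray is at its stop: the force has risen to about 37 N after roughly 82 mm of travel. I'll release the fin and back off.

Emit:
step_arm --pt "0 0 0 0 0 0" --pt "0 0 0 0 0 0" --pt "0 0 0 0 0 0" --pt "0 0 0 0 0 0" --fingers 0.0854

```text
clock: 5.3
position: [0.4281, 0.0456, 0.3068]
tool_rot: [-0.559, 2.565, 0.15]
force: [-0.3, 0.4, -0.8]
gripper_width: 0.0709
grasp_force: 0.0
```

Emit:
step_arm --pt "0 0 -0.02 0 0 0" --pt "0 0 -0.04 0 0 0" --pt "0 0 -0.04 0 0 0" --pt "0 0 -0.03 0 0 0" --pt "0 0 0 0 0 0"

```text
clock: 5.8
position: [0.3689, 0.0177, 0.4234]
tool_rot: [-0.558, 2.559, 0.143]
force: [0.5, 0.0, 0.3]
gripper_width: 0.0853
grasp_force: 0.0
```

```bash
python3 - <<'E'
from h import *;from bench import *
s=read_state();c=camera("wrist");P=wpose(s,c)
f=c["frame"].copy()
pts=[org(-.09,0,.204)]+[org(-.09+a,b,.204) for a in(-.0725,.0725) for b in(-.065,.065)]+[org(-.245,0,.19)]
for p in pts: cv2.circle(f,tuple(int(v) for v in proj(c,p,P)[0].round()),3,(0,255,255),1)
cv2.imwrite("pics/w2.png",f)
print(s["gripper_width"],s["joint_pos"].round(2) if hasattr(s["joint_pos"],"round") else s["joint_pos"])
go(s,[.6085,-.3225,.158],-103.4,30,.14)
E
```

```text
0.08528319915017873 [-0.44 -0.54  2.22  0.44  1.13 -2.56]
turn [ 64.13   0.59 110.65] n>= 15.0 | shift [-0.1058  0.3119  0.0726] | TCP goal [ 0.643 -0.179  0.413] now [0.369 0.018 0.423]
```

View pics/w2.png

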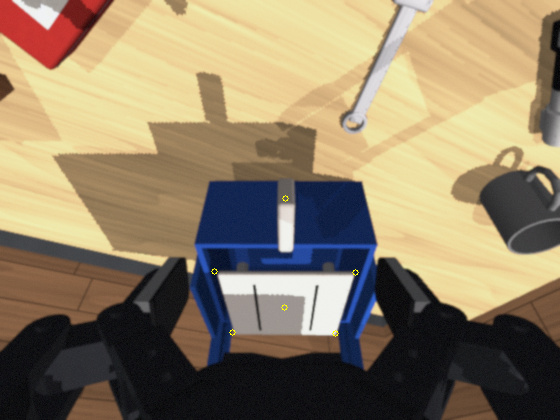

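The tray is out. The predicted platform corners (213,271) and (355,272) and centre (284,307) match the image within about 2 mm. Next I'll go to the red tin.

Emit:
step_arm --pt "0 0 0 4.27 0.04 7.37" --pt "0 0 0 4.27 0.04 7.37" --pt "0 0 0 4.27 0.04 7.37" --pt "0 0 0 4.27 0.04 7.37" --pt "0 0 0 4.27 0.04 7.37" --pt "0 0 0 4.27 0.04 7.37" --pt "0 0 0 4.27 0.04 7.37" --pt "0 0 0 4.27 0.04 7.37" --pt "0 0 0 4.27 0.04 7.37" --pt "0 0 0 4.27 0.04 7.37" --pt "0 0 0 4.27 0.04 7.37" --pt "0 0 0 4.27 0.04 7.37"

```text
clock: 7.05
position: [0.369, 0.019, 0.4175]
tool_rot: [1.676, 2.122, -0.457]
force: [-0.6, -0.4, 0.2]
gripper_width: 0.0854
grasp_force: 0.0
```

Emit:
step_arm --pt "0 0 0 4.27 0.04 7.37" --pt "0 0 0 4.27 0.04 7.37" --pt "0 0 0 4.27 0.04 7.37" --pt "0 0 0 0 0 0"

```text
clock: 7.45
position: [0.3694, 0.0188, 0.4175]
tool_rot: [2.147, 1.742, -0.585]
force: [0.1, 0.6, 1.4]
gripper_width: 0.0848
grasp_force: 0.0
```

Emit:
step_arm --pt "-0.0132 0.039 0.0091 0 0 0" --pt "-0.0132 0.039 0.0091 0 0 0" --pt "-0.0132 0.039 0.0091 0 0 0" --pt "-0.0132 0.039 0.0091 0 0 0" --pt "-0.0132 0.039 0.0091 0 0 0" --pt "-0.0132 0.039 0.0091 0 0 0" --pt "-0.0132 0.039 0.0091 0 0 0" --pt "-0.0132 0.039 0.0091 0 0 0" --pt "0 0 0 0 0 0" --pt "0 0 0 0 0 0"

```text
clock: 8.45
position: [0.6476, -0.1718, 0.4031]
tool_rot: [2.144, 1.746, -0.584]
force: [-0.5, 0.5, -0.7]
gripper_width: 0.085
grasp_force: 0.0
```

```bash
cat >> h.py <<'E'
def tins(c,P,zt=.17):
    h=cv2.cvtColor(c["frame"],cv2.COLOR_BGR2HSV)
    ms={"red":((h[...,0]<6)|(h[...,0]>174))&(h[...,1]>150)&(h[...,2]>50),"green":(h[...,0]>60)&(h[...,0]<95)&(h[...,1]>90)&(h[...,2]>40)}
    for k,m in ms.items():
        for q in cv2.findContours(m.astype(np.uint8),cv2.RETR_EXTERNAL,cv2.CHAIN_APPROX_NONE)[0]:
            if cv2.contourArea(q)>1500:
                q=q[:,0];w=plane(c,q,zt,P)[:,:2].astype(np.float32);(x,y),(a,b),t=cv2.minAreaRect(w);B=cv2.boxPoints(((x,y),(a,b),t));e=max((B[1]-B[0],B[2]-B[1]),key=np.linalg.norm)
                print(k,q.mean(0).round(),np.round([x,y,a,b],4),"yaw",np.degrees(np.arctan2(e[1],e[0])).round(1))
E
python3 - <<'E'
from h import *;from bench import *
s=read_state();c=camera("wrist");P=wpose(s,c);tins(c,P)
cv2.imwrite("pics/w3.png",c["frame"]);print(s["joint_pos"],s["force"])
go(s,[.6085,-.3225,.158],-103.4,30,.0)
E
```

```text
red [277. 210.] [ 0.6101 -0.3172  0.1141  0.054 ] yaw 76.3
red [102.  24.] [ 0.5493 -0.1607  0.028   0.0851] yaw -11.6
[-0.32770598  0.40891662  1.36220007 -0.53254731  1.34935541 -0.00964269] [-0.45326904  0.52271232 -0.69345243]
turn [ 0.08 -0.15  1.69] n>= 0.2 | shift [-0.0122 -0.0031  0.1351] | TCP goal [ 0.626 -0.247  0.292] now [ 0.648 -0.172  0.403]
```

View pics/w3.png

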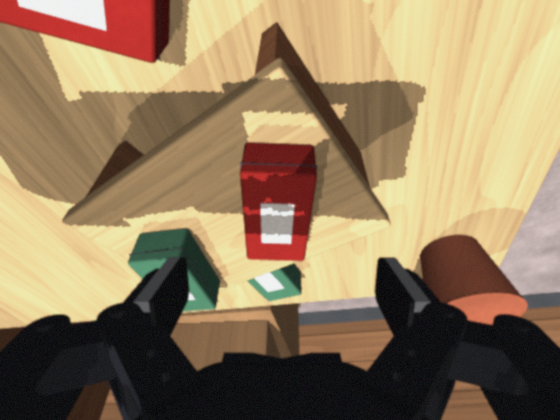

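The wrist view shows the red tin between the fingers with its label centred at (278,224). The green tin is at (178,270), clear of the fingers.

```bash
python3 - <<'E'
from h import *;from bench import *
s=read_state();c=camera("wrist");P=wpose(s,c)
f=c["frame"];h=cv2.cvtColor(f,cv2.COLOR_BGR2HSV)
m=((h[...,1]<60)&(h[...,2]>120)).astype(np.uint8);m[:195]=0;m[255:]=0;m[:,:250]=0;m[:,305:]=0
q=np.argwhere(m)[:,::-1];w=plane(c,q,.17,P)[:,:2].astype(np.float32);r=cv2.minAreaRect(w);print(r)
o=r[0];print(proj(c,[[*o,.17]],P))
go(s,[*o,.152],-103.6,30,.0)
go(s,[*o,.152],-103.6,30,.05)
E
```

```text
((0.6085450649261475, -0.323544979095459), (0.05039298161864281, 0.026372967287898064), 75.92503356933594)
[[276.88350254 224.13914068]]
turn [ 0.23 -0.15  1.83] n>= 0.2 | shift [-0.0101 -0.0017  0.1418] | TCP goal [ 0.627 -0.248  0.286] now [ 0.647 -0.171  0.404]
turn [ 0.23 -0.15  1.83] n>= 0.2 | shift [-0.0101 -0.0017  0.0918] | TCP goal [ 0.633 -0.224  0.33 ] now [ 0.647 -0.171  0.404]
```

Emit:
step_arm --pt "-0.01 -0.0017 0.002 0 0 1.8" --pt "0 0 0.03 0 0 0" --pt "0 0 0.03 0 0 0" --pt "0 0 0.03 0 0 0" --pt "0 0 0.025 0 0 0" --pt "0 0 0.015 0 0 0" --pt "0 0 0.0098 0 0 0" --pt "0 0 0 0 0 0" --pt "0 0 0 0 0 0"

```text
clock: 9.45
position: [0.6284, -0.2483, 0.2889]
tool_rot: [2.168, 1.703, -0.572]
force: [0.9, 0.2, 0.1]
gripper_width: 0.0853
grasp_force: 0.0
```

Emit:
step_arm --pt "0 0 0 0 0 0" --pt "0 0 0 0 0 0" --pt "0 0 0 0 0 0" --pt "0 0 0 0 0 0" --fingers 0 --force 40

```text
clock: 9.85
position: [0.6285, -0.248, 0.2889]
tool_rot: [2.168, 1.703, -0.572]
force: [-0.3, 3.4, 6.2]
gripper_width: 0.0555
grasp_force: 44.0
```

```bash
python3 - <<'E'
from bench import *
s=read_state();print(s)
E
```

```text
{'clock': 9.85, 'joint_pos': array([-0.4455602 ,  0.51892262,  1.45125062, -0.57157539,  1.11732571,
        0.03524012]), 'dq': array([-5.72514530e-05,  1.42204740e-04, -1.79068215e-03,  1.75541200e-04,
       -5.52280965e-04, -1.34238194e-03]), 'joint_efforts': array([ -2.08421074, -54.69040275, -30.99265337,  -2.13116504,
        -0.51143249,   0.07559474]), 'position': array([ 0.62850646, -0.24803332,  0.28894742]), 'tool_rot': array([ 2.16756533,  1.70313313, -0.57188317]), 'force': array([-0.3261002 ,  3.44393463,  6.23412522]), 'moment': array([ 0.33523447,  0.31185578, -0.14762942]), 'grasp_force': 44.02600407600403, 'gripper_width': 0.055516774001634434}
```

Emit:
step_arm --pt "-0.0025 0 -0.0043 0 0 0" --pt "-0.005 0 -0.0087 0 0 0" --pt "-0.01 0 -0.0173 0 0 0" --pt "-0.0125 0 -0.0217 0 0 0" --pt "-0.0125 0 -0.0217 0 0 0" --pt "-0.0125 0 -0.0217 0 0 0" --pt "-0.005 0 -0.0087 0 0 0" --pt "0 0 0 0 0 0" --pt "0 0 0 0 0 0" --pt "0 0 0 0 0 0"

```text
clock: 10.85
position: [0.6269, -0.2483, 0.4058]
tool_rot: [2.17, 1.706, -0.575]
force: [-0.4, 1.0, -2.8]
gripper_width: 0.0556
grasp_force: 43.3
```

```bash
cat >> h.py <<'E'
def held(s,tin,phi,f):
    "tool-frame offset of tin-bottom centre; f saves"
    B=R.from_rotvec(s["tool_rot"]).as_matrix();np.save(f,B.T@(np.array(tin)-s["position"]))
def put(s,f,goal,phi,tilt=30):
    A=R.from_rotvec(s["tool_rot"]).as_matrix();B=rot(phi,tilt);b=np.load(f)
    w=np.degrees(R.from_matrix(A.T@B).as_rotvec())
    print("tin now",(np.array(s["position"])+A@b).round(4),"turn",w.round(2),"n>=",round(np.linalg.norm(w)/8.5,1),"shift after",(B.T@(np.array(goal)-B@b-s["position"])).round(4))
E
python3 - <<'E'
from h import *;from bench import *
s=read_state()
g={"position":np.array([.62850646,-.24803332,.28894742]),"tool_rot":np.array([2.16756533,1.70313313,-.57188317])}
held(g,[.6085,-.3235,.13],0,"a.npy");print(np.load("a.npy"))
print(s["force"],s["gripper_width"],s["grasp_force"])
put(s,"a.npy",org(-.24,0,.22),24.6)
E
```

```text
[ 0.01155128 -0.00293018  0.17668543]
[-0.37803071  0.96792015 -2.8302834 ] 0.05555145659050844 43.28702509403229
tin now [ 0.6062 -0.3233  0.2468] turn [-6.3850e+01  9.0000e-02 -1.1119e+02] n>= 15.1 shift after [ 0.0739  0.3525 -0.0115]
```

Emit:
step_arm --pt "0 0 0 -4.26 0 -7.41" --pt "0 0 0 -4.26 0 -7.41" --pt "0 0 0 -4.26 0 -7.41" --pt "0 0 0 -4.26 0 -7.41" --pt "0 0 0 -4.26 0 -7.41" --pt "0 0 0 -4.26 0 -7.41" --pt "0 0 0 -4.26 0 -7.41" --pt "0 0 0 -4.26 0 -7.41" --pt "0 0 0 -4.26 0 -7.41" --pt "0 0 0 -4.26 0 -7.41" --pt "0 0 0 -4.26 0 -7.41" --pt "0 0 0 -4.26 0 -7.41"

```text
clock: 12.05
position: [0.6268, -0.2482, 0.4058]
tool_rot: [0.022, 2.617, -0.005]
force: [0.4, -0.0, -3.4]
gripper_width: 0.0556
grasp_force: 43.3
```

Emit:
step_arm --pt "0 0 0 -4.26 0 -7.41" --pt "0 0 0 -4.26 0 -7.41" --pt "0 0 0 -4.26 0 -7.41" --pt "0 0 0 0 0 0"

```text
clock: 12.45
position: [0.627, -0.249, 0.4057]
tool_rot: [-0.554, 2.566, 0.148]
force: [1.1, -1.4, -3.2]
gripper_width: 0.0556
grasp_force: 43.4
```

Emit:
step_arm --pt "0.007 0.034 -0.001 0 0 0" --pt "0.007 0.034 -0.001 0 0 0" --pt "0.007 0.034 -0.001 0 0 0" --pt "0.007 0.034 -0.001 0 0 0" --pt "0.007 0.034 -0.001 0 0 0" --pt "0.007 0.034 -0.001 0 0 0" --pt "0.007 0.034 -0.001 0 0 0" --pt "0.007 0.034 -0.001 0 0 0" --pt "0.007 0.034 -0.001 0 0 0" --pt "0.007 0.034 -0.001 0 0 0" --pt "0 0 0 0 0 0" --pt "0 0 0 0 0 0"

```text
clock: 13.65
position: [0.427, 0.0349, 0.3799]
tool_rot: [-0.552, 2.564, 0.144]
force: [0.4, -0.3, -2.0]
gripper_width: 0.0555
grasp_force: 44.1
```

```bash
python3 - <<'E'
from h import *;from bench import *
b=np.load("a.npy");b[1]=0;np.save("a.npy",b)
s=read_state();c=camera("wrist");P=wpose(s,c)
put(s,"a.npy",org(-.09,0,.218),24.6);print(s["force"],s["joint_pos"])
f=c["frame"].copy()
T=np.array(s["position"])+R.from_rotvec(s["tool_rot"]).as_matrix()@b
pts=[org(-.09+a,b_,.204) for a in(-.0725,.0725) for b_ in(-.065,.065)]+[T+[0,0,.04]]
for p in pts: cv2.circle(f,tuple(int(v) for v in proj(c,p,P)[0].round()),3,(0,255,255),1)
cv2.imwrite("pics/w4.png",f)
E
```

```text
tin now [0.4991 0.0667 0.2214] turn [-0.35  0.17 -0.19] n>= 0.1 shift after [-0.1232  0.0089  0.0748]
[ 0.37455169 -0.34070238 -1.99411311] [-0.31870394 -0.30002519  2.15502673  0.43539305  0.92732625 -2.51437668]
```

View pics/w4.png

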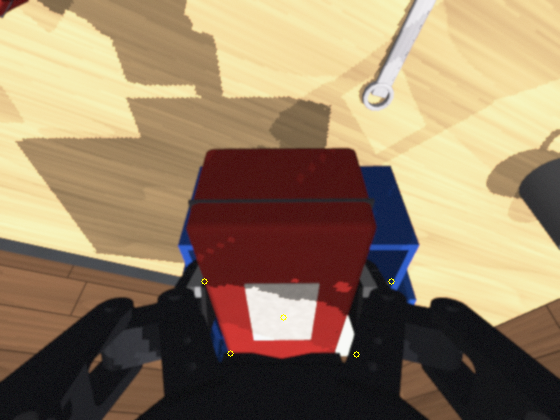

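The red tin is held level, with its label at (282,312), and the platform is ahead of it. I'll slide it in over the platform, 14 mm above it.

Emit:
step_arm --pt "0 0.0089 0 -0.35 0.17 -0.19" --pt "-0.0065 0 0.0039 0 0 0" --pt "-0.013 0 0.0079 0 0 0" --pt "-0.013 0 0.0079 0 0 0" --pt "-0.013 0 0.0079 0 0 0" --pt "-0.013 0 0.0079 0 0 0" --pt "-0.013 0 0.0079 0 0 0" --pt "-0.013 0 0.0079 0 0 0" --pt "-0.013 0 0.0079 0 0 0" --pt "-0.013 0 0.0079 0 0 0" --pt "-0.0087 0 0.0053 0 0 0" --pt "-0.004 0 0.0024 0 0 0"

```text
clock: 14.9
position: [0.5558, 0.1027, 0.3765]
tool_rot: [-0.561, 2.566, 0.151]
force: [-0.7, 0.1, -3.4]
gripper_width: 0.0558
grasp_force: 44.1
```

Emit:
step_arm --pt "0 0 0 0 0 0" --pt "0 0 0 0 0 0" --pt "0 0 0 0 0 0"

```text
clock: 15.2
position: [0.5544, 0.1024, 0.377]
tool_rot: [-0.561, 2.566, 0.151]
force: [-0.1, 0.4, -1.6]
gripper_width: 0.0552
grasp_force: 44.1
```

```bash
python3 - <<'E'
from h import *;from bench import *
s=read_state();put(s,"a.npy",org(-.09,0,.204),24.6);print(s["force"])
F=[]
for i in range(4):
    c=camera("top");F.append(read_state()["force"])
print(np.mean(F,0))
cv2.imwrite("pics/t2.png",np.hstack([cv2.resize(c["frame"][60:230,110:260],None,fx=3,fy=3)]))
E
```

```text
tin now [0.6256 0.1351 0.2182] turn [ 0.06 -0.01  0.03] n>= 0.0 shift after [0.007  0.0006 0.0124]
[-0.12955411  0.42827734 -1.57249955]
[ 0.28603328 -0.05176337 -2.03930362]
```

Emit:
step_arm --pt "0.001 0 0.0017 0 0 0" --pt "0.001 0 0.0017 0 0 0" --pt "0.001 0 0.0017 0 0 0" --pt "0.001 0 0.0017 0 0 0" --pt "0.001 0 0.0017 0 0 0" --pt "0.001 0 0.0017 0 0 0" --pt "0.001 0 0.0017 0 0 0" --pt "0.001 0 0.0017 0 0 0" --pt "0.001 0 0.0017 0 0 0" --pt "0.001 0 0.0017 0 0 0" --pt "0.001 0 0.0017 0 0 0" --pt "0.001 0 0.0017 0 0 0"

```text
clock: 16.6
position: [0.5547, 0.1025, 0.3533]
tool_rot: [-0.561, 2.565, 0.151]
force: [-1.3, -0.2, -2.3]
gripper_width: 0.0555
grasp_force: 44.3
```

```bash
cat >> h.py <<'E'
def avg(n=20):
    from bench import camera,read_state
    F=[];M=[]
    for i in range(n):
        camera("wrist");s=read_state();F.append(s["force"]);M.append(np.r_[s["joint_efforts"],s["position"][2]])
    F=np.array(F);M=np.array(M);print("F",F.mean(0).round(2),"+-",(F.std(0)/n**.5).round(2),"tau",M.mean(0).round(4),M.std(0).round(4));return s
E
python3 - <<'E'
from h import *
s=avg(20);put(s,"a.npy",org(-.09,0,.204),24.6)
E
```

```text
F [-0.34  0.27 -0.82] +- [0.13 0.09 0.1 ] tau [-2.37100e-01 -3.91142e+01 -3.52906e+01  1.11860e+00 -2.08150e+00
 -3.86000e-02  3.53400e-01] [6.900e-02 1.886e-01 7.540e-02 2.640e-02 7.350e-02 5.600e-03 1.000e-04]
tin now [0.6258 0.1352 0.1946] turn [0.06 0.   0.05] n>= 0.0 shift after [-0.0047  0.0005 -0.0082]
```

Emit:
step_arm --pt "0.0008 0 0.0013 0 0 0" --pt "0.0009 0 0.0015 0 0 0" --pt "0.0009 0 0.0015 0 0 0" --pt "0.0008 0 0.0013 0 0 0" --pt "0 0 0 0 0 0" --pt "0 0 0 0 0 0"

```text
clock: 18.2
position: [0.5546, 0.1024, 0.3469]
tool_rot: [-0.561, 2.565, 0.151]
force: [0.2, 0.8, 0.2]
gripper_width: 0.0554
grasp_force: 44.3
```

```bash
python3 - <<'E'
from h import *
s=avg(25);put(s,"a.npy",org(-.09,0,.204),24.6)
E
```

```text
F [ 1.21  0.31 -0.21] +- [0.11 0.09 0.09] tau [ -0.0772 -38.6364 -33.7169   0.9521  -1.5806  -0.0548   0.3469] [0.1284 0.0257 0.1462 0.0291 0.0852 0.0091 0.    ]
tin now [0.6256 0.1351 0.188 ] turn [0.06 0.   0.05] n>= 0.0 shift after [-0.0081  0.0006 -0.0138]
```

Emit:
step_arm --pt "0.0004 0 0.0007 0 0 0" --pt "0.0004 0 0.0007 0 0 0" --pt "0 0 0 0 0 0" --pt "0 0 0 0 0 0" --pt "0 0 0 0 0 0"

```text
clock: 19.95
position: [0.5544, 0.1024, 0.3452]
tool_rot: [-0.561, 2.566, 0.151]
force: [0.8, -0.7, -0.1]
gripper_width: 0.0554
grasp_force: 44.3
```

Emit:
step_arm --pt "0 0 0 0 0 0" --pt "0 0 0 0 0 0" --pt "0 0 0 0 0 0" --pt "0 0 0 0 0 0" --pt "0 0 0 0 0 0" --pt "0 0 0 0 0 0" --fingers 0.075 --force 20

```text
clock: 20.55
position: [0.5545, 0.1024, 0.3452]
tool_rot: [-0.561, 2.566, 0.151]
force: [-0.9, -0.5, 0.4]
gripper_width: 0.075
grasp_force: 0.0
```

```bash
python3 - <<'E'
from h import *
from bench import *
s=avg(15);put(s,"a.npy",org(-.09,0,.204),24.6)
c=camera("wrist");P=wpose(s,c);f=c["frame"].copy()
b=np.load("a.npy");T=np.array(s["position"])+R.from_rotvec(s["tool_rot"]).as_matrix()@b
cv2.circle(f,tuple(int(v) for v in proj(c,T+[0,0,.04],P)[0].round()),3,(0,255,255),1)
cv2.imwrite("pics/w5.png",f)
E
```

```text
F [-0.05 -0.14 -0.21] +- [0.12 0.09 0.12] tau [ 6.00000e-04 -3.86466e+01 -3.40837e+01  1.09920e+00 -1.73680e+00
 -1.00000e-04  3.45200e-01] [0.0018 0.0009 0.0017 0.0001 0.0003 0.     0.    ]
tin now [0.6256 0.1352 0.1864] turn [ 0.06 -0.    0.05] n>= 0.0 shift after [-0.0089  0.0005 -0.0152]
```

View pics/w5.png

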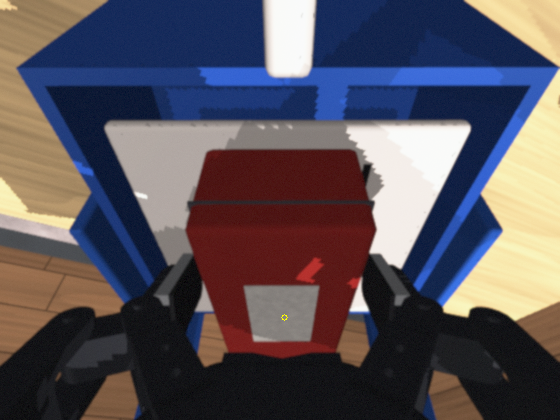

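The red tin sits flat in the middle of the platform with its label at (282,313), and it has been let go. Next is the green tin.

Emit:
step_arm --pt "0 0 -0.005 0 0 0" --pt "0 0 -0.015 0 0 0" --pt "0 0 -0.025 0 0 0" --pt "0 0 -0.035 0 0 0" --pt "0 0 -0.035 0 0 0" --pt "0.026 0 -0.015 0 0 0" --pt "0.035 0 -0.02 0 0 0" --pt "0.035 0 -0.02 0 0 0" --pt "0 0 0 0 0 0"

```text
clock: 22.25
position: [0.3988, 0.0315, 0.4445]
tool_rot: [-0.559, 2.565, 0.148]
force: [-0.5, -0.4, 0.4]
gripper_width: 0.0748
grasp_force: 0.0
```

```bash
python3 - <<'E'
from h import *
from bench import *
s=read_state();c=camera("wrist");P=wpose(s,c);tins(c,P,.226)
print("platform ctr",org(-.09,0,0))
go(s,[.4775,-.4065,.152],-91.4,30,.11)
E
```

```text
red [282. 285.] [0.6178 0.1307 0.1224 0.0539] yaw 24.7
platform ctr [0.62556875 0.13553473 0.        ]
turn [5.7970e+01 8.0000e-02 1.0044e+02] n>= 13.6 | shift [-0.2313  0.0893  0.2063] | TCP goal [ 0.481 -0.274  0.381] now [0.399 0.031 0.445]
```

Emit:
step_arm --pt "0 0 0 4.14 0 7.17" --pt "0 0 0 4.14 0 7.17" --pt "0 0 0 4.14 0 7.17" --pt "0 0 0 4.14 0 7.17" --pt "0 0 0 4.14 0 7.17" --pt "0 0 0 4.14 0 7.17" --pt "0 0 0 4.14 0 7.17" --pt "0 0 0 4.14 0 7.17" --pt "0 0 0 4.14 0 7.17" --pt "0 0 0 4.14 0 7.17" --pt "0 0 0 4.14 0 7.17" --pt "0 0 0 4.14 0 7.17" --fingers 0.0854

```text
clock: 23.5
position: [0.4026, 0.0329, 0.4445]
tool_rot: [1.638, 2.136, -0.438]
force: [-0.1, -0.5, -0.5]
gripper_width: 0.0854
grasp_force: 0.0
```

Emit:
step_arm --pt "0 0 0 4.14 0 7.17" --pt "0 0 0 4.14 0 7.17" --pt "-0.029 0.0112 0.0258 0 0 0" --pt "-0.029 0.0112 0.0258 0 0 0" --pt "-0.029 0.0112 0.0258 0 0 0" --pt "-0.029 0.0112 0.0258 0 0 0" --pt "-0.029 0.0112 0.0258 0 0 0" --pt "-0.029 0.0112 0.0258 0 0 0" --pt "-0.029 0.0112 0.0258 0 0 0" --pt "-0.029 0.0112 0.0258 0 0 0" --pt "0 0 0 0 0 0" --pt "0 0 0 0 0 0"

```text
clock: 24.7
position: [0.4853, -0.2743, 0.3804]
tool_rot: [1.952, 1.909, -0.522]
force: [0.2, -0.1, 0.1]
gripper_width: 0.0846
grasp_force: 0.0
```

```bash
python3 - <<'E'
from h import *
from bench import *
s=read_state();c=camera("wrist");P=wpose(s,c);tins(c,P)
f=c["frame"];h=cv2.cvtColor(f,cv2.COLOR_BGR2HSV)
m=((h[...,1]<60)&(h[...,2]>100)).astype(np.uint8)
u=proj(c,[[.4775,-.4065,.17]],P)[0];print("pred",u)
n,l,st,ce=cv2.connectedComponentsWithStats(m)
for i in range(1,n):
    if st[i,4]>300 and np.linalg.norm(ce[i]-u)<60:
        q=np.argwhere(l==i)[:,::-1];w=plane(c,q,.17,P)[:,:2].astype(np.float32);r=cv2.minAreaRect(w);print(ce[i],st[i],np.round(r[0],4),np.round(r[1],4),r[2]);go(s,[*r[0],.152],-91.4,30,0)
cv2.imwrite("pics/w6.png",f)
E
```

```text
green [289. 224.] [ 0.4928 -0.4101  0.1293  0.0841] yaw 89.1
green [274. 147.] [ 0.4792 -0.3362  0.0138  0.0471] yaw -1.2
pred [274.85205581 226.6385262 ]
[273.86932515 226.37607362] [ 255  205   39   45 1630] [ 0.4768 -0.4089] [0.0508 0.0267] 87.93748474121094
turn [-0.   -0.1   0.12] n>= 0.0 | shift [-0.0025 -0.0053  0.1102] | TCP goal [ 0.479 -0.331  0.286] now [ 0.485 -0.274  0.38 ]
[318.13827655 253.86773547] [307 240  24  27 499] [ 0.51   -0.4411] [0.0196 0.0345] 10.093019485473633
turn [-0.   -0.1   0.12] n>= 0.0 | shift [-0.0297  0.0287  0.1259] | TCP goal [ 0.512 -0.364  0.286] now [ 0.485 -0.274  0.38 ]
```

View pics/w6.png

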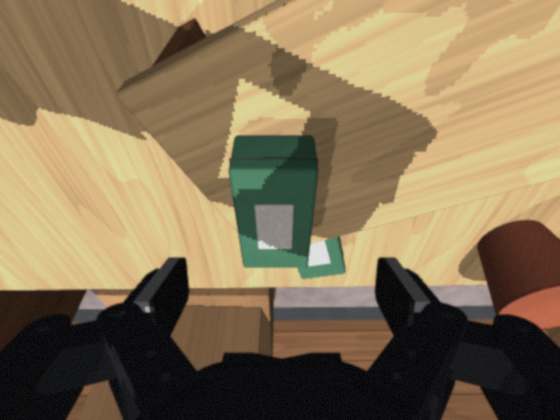

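The green tin is at label (274,226), giving a position of (0.477, -0.409). The larger lookalike is lower, at (320,255). I'll grasp the small one.

Emit:
step_arm --pt "-0.0025 -0.0053 0.002 0 0 0" --pt "0 0 0.025 0 0 0" --pt "0 0 0.03 0 0 0" --pt "0 0 0.025 0 0 0" --pt "0 0 0.015 0 0 0" --pt "0 0 0.01 0 0 0" --pt "0 0 0.001 0 0 0" --pt "0 0 0 0 0 0"

```text
clock: 25.55
position: [0.4784, -0.3296, 0.2899]
tool_rot: [1.949, 1.908, -0.522]
force: [-0.5, 0.6, 0.7]
gripper_width: 0.0853
grasp_force: 0.0
```

Emit:
step_arm --pt "0 0 0 0 0 0" --pt "0 0 0 0 0 0" --pt "0 0 0 0 0 0" --pt "0 0 0 0 0 0" --fingers 0 --force 40

```text
clock: 25.95
position: [0.4785, -0.3296, 0.2903]
tool_rot: [1.949, 1.907, -0.522]
force: [-0.4, 3.2, 6.0]
gripper_width: 0.0555
grasp_force: 44.9
```

```bash
python3 - <<'E'
from h import *
from bench import *
s=read_state();print(s["position"],s["gripper_width"],s["force"])
held(s,[.4768,-.4089,.13],0,"b.npy");b=np.load("b.npy");print(b);b[1]=0;np.save("b.npy",b)
E
```

```text
[ 0.47853623 -0.32962872  0.29033212] 0.05553734867893672 [-0.3757158   3.24688555  6.04436324]
[ 0.01162282 -0.00020428  0.17848868]
```

Emit:
step_arm --pt "-0.0025 0 -0.0043 0 0 0" --pt "-0.005 0 -0.0087 0 0 0" --pt "-0.01 0 -0.0173 0 0 0" --pt "-0.0125 0 -0.0217 0 0 0" --pt "-0.0125 0 -0.0217 0 0 0" --pt "-0.0125 0 -0.0217 0 0 0" --pt "-0.0125 0 -0.0217 0 0 0" --pt "-0.005 0 -0.0087 0 0 0" --pt "0 0 0 0 0 0" --pt "0 0 0 0 0 0"

```text
clock: 26.95
position: [0.4779, -0.3295, 0.4331]
tool_rot: [1.951, 1.91, -0.522]
force: [-0.1, 1.1, -3.8]
gripper_width: 0.0556
grasp_force: 44.0
```

```bash
python3 - <<'E'
from h import *
from bench import *
s=avg(8);put(s,"b.npy",org(-.24,0,.238),24.6);print(s["gripper_width"],s["joint_pos"])
E
```

```text
F [ 0.03 -0.   -2.94] +- [0.18 0.1  0.15] tau [ 1.21000e-02 -4.44057e+01 -3.87581e+01 -2.15290e+00 -1.41580e+00
  1.10000e-03  4.32900e-01] [0.0116 0.4231 0.3692 0.0174 0.0213 0.0013 0.0005]
tin now [ 0.4763 -0.4087  0.2734] turn [-5.7900e+01 -1.0000e-01 -1.0033e+02] n>= 13.6 shift after [-0.0676  0.3617  0.08  ]
0.05536915193053557 [-0.70997736  0.10409248  1.67349798 -0.45804618  1.06148048 -0.52375122]
```

Emit:
step_arm --pt "0 0 0 -4.14 0 -7.17" --pt "0 0 0 -4.14 0 -7.17" --pt "0 0 0 -4.14 0 -7.17" --pt "0 0 0 -4.14 0 -7.17" --pt "0 0 0 -4.14 0 -7.17" --pt "0 0 0 -4.14 0 -7.17" --pt "0 0 0 -4.14 0 -7.17" --pt "0 0 0 -4.14 0 -7.17" --pt "0 0 0 -4.14 0 -7.17" --pt "0 0 0 -4.14 0 -7.17" --pt "0 0 0 -4.14 0 -7.17" --pt "0 0 0 -4.14 0 -7.17"

```text
clock: 28.55
position: [0.4779, -0.3298, 0.4343]
tool_rot: [-0.193, 2.612, 0.051]
force: [-0.5, -0.4, -3.5]
gripper_width: 0.0554
grasp_force: 43.8
```

Emit:
step_arm --pt "0 0 0 -4.14 0 -7.17" --pt "0 0 0 -4.14 0 -7.17" --pt "-0.0068 0.0362 0.008 0 0 0" --pt "-0.0068 0.0362 0.008 0 0 0" --pt "-0.0068 0.0362 0.008 0 0 0" --pt "-0.0068 0.0362 0.008 0 0 0" --pt "-0.0068 0.0362 0.008 0 0 0" --pt "-0.0068 0.0362 0.008 0 0 0" --pt "-0.0068 0.0362 0.008 0 0 0" --pt "-0.0068 0.0362 0.008 0 0 0" --pt "-0.0068 0.0362 0.008 0 0 0" --pt "-0.0068 0.0362 0.008 0 0 0"

```text
clock: 29.75
position: [0.4163, 0.0417, 0.3994]
tool_rot: [-0.561, 2.565, 0.149]
force: [0.8, 0.1, -2.8]
gripper_width: 0.0552
grasp_force: 44.2
```

Emit:
step_arm --pt "0 0 0 0 0 0" --pt "0 0 0 0 0 0" --pt "0 0 0 0 0 0"

```text
clock: 30.05
position: [0.4172, 0.0399, 0.3996]
tool_rot: [-0.561, 2.565, 0.149]
force: [-0.1, 0.6, -2.7]
gripper_width: 0.0556
grasp_force: 44.6
```

```bash
python3 - <<'E'
from h import *
from bench import *
s=avg(20);put(s,"b.npy",org(-.24,0,.232),24.6);put(s,"b.npy",org(-.095,0,.232),24.6)
E
```

```text
F [-0.15 -0.   -3.06] +- [0.1  0.1  0.14] tau [ 4.06000e-02 -2.02738e+01 -3.85784e+01  1.87530e+00 -1.72720e+00
 -2.30000e-03  3.99300e-01] [1.716e-01 7.050e-02 5.180e-02 4.600e-03 9.000e-03 2.400e-03 1.000e-04]
tin now [0.4889 0.0737 0.2389] turn [0.06 0.   0.05] n>= 0.0 shift after [ 0.0034 -0.0005  0.006 ]
tin now [0.4889 0.0737 0.2389] turn [0.06 0.   0.05] n>= 0.0 shift after [-0.1222 -0.0005  0.0785]
```

Emit:
step_arm --pt "-0.006 -0.0005 0.0039 0 0 0" --pt "-0.012 0 0.0077 0 0 0" --pt "-0.012 0 0.0077 0 0 0" --pt "-0.012 0 0.0077 0 0 0" --pt "-0.012 0 0.0077 0 0 0" --pt "-0.012 0 0.0077 0 0 0" --pt "-0.012 0 0.0077 0 0 0" --pt "-0.012 0 0.0077 0 0 0" --pt "-0.012 0 0.0077 0 0 0" --pt "-0.012 0 0.0077 0 0 0" --pt "-0.006 0 0.0039 0 0 0" --pt "-0.002 0 0.0012 0 0 0"

```text
clock: 32.25
position: [0.5493, 0.1009, 0.392]
tool_rot: [-0.562, 2.566, 0.152]
force: [-0.2, -0.2, -3.3]
gripper_width: 0.0554
grasp_force: 44.7
```

Emit:
step_arm --pt "0 0 0 0 0 0" --pt "0 0 0 0 0 0" --pt "0 0 0 0 0 0"

```text
clock: 32.55
position: [0.5484, 0.1004, 0.3926]
tool_rot: [-0.561, 2.566, 0.151]
force: [0.7, 0.1, -2.8]
gripper_width: 0.0553
grasp_force: 44.7
```

```bash
python3 - <<'E'
from h import *
from bench import *
s=avg(8);put(s,"b.npy",org(-.095,0,.2265),24.6)
E
```

```text
F [ 0.29  0.02 -3.11] +- [0.22 0.18 0.16] tau [ 4.90000e-03 -3.85446e+01 -3.77552e+01  1.37410e+00 -2.15580e+00
 -8.00000e-04  3.92600e-01] [0.0153 0.0634 0.0116 0.0005 0.0018 0.0004 0.0001]
tin now [0.6206 0.1336 0.2321] turn [0.06 0.   0.05] n>= 0.0 shift after [ 0.0025 -0.0001  0.0051]
```

Emit:
step_arm --pt "0.001 0 0.0017 0 0 0" --pt "0.001 0 0.0017 0 0 0" --pt "0.001 0 0.0017 0 0 0" --pt "0.001 0 0.0017 0 0 0" --pt "0.001 0 0.0017 0 0 0" --pt "0.001 0 0.0017 0 0 0" --pt "0.001 0 0.0017 0 0 0" --pt "0.001 0 0.0017 0 0 0" --pt "0.001 0 0.0017 0 0 0" --pt "0.001 0 0.0017 0 0 0" --pt "0.001 0 0.0017 0 0 0" --pt "0.001 0 0.0017 0 0 0"

```text
clock: 34.15
position: [0.5486, 0.1005, 0.3689]
tool_rot: [-0.561, 2.565, 0.151]
force: [-1.1, 0.2, -1.2]
gripper_width: 0.0556
grasp_force: 44.9
```

Emit:
step_arm --pt "0 0 0 0 0 0" --pt "0 0 0 0 0 0"

```text
clock: 34.35
position: [0.5486, 0.1004, 0.3689]
tool_rot: [-0.561, 2.565, 0.151]
force: [0.4, -0.2, -0.4]
gripper_width: 0.056
grasp_force: 44.8
```

```bash
python3 - <<'E'
from h import *
from bench import *
s=avg(25);put(s,"b.npy",org(-.095,0,.2265),24.6)
E
```

```text
F [-0.04  0.59 -1.02] +- [0.09 0.09 0.08] tau [-4.31800e-01 -3.78397e+01 -3.56920e+01  1.01030e+00 -1.98100e+00
 -1.57000e-02  3.68900e-01] [0.0574 0.022  0.1459 0.0455 0.0641 0.0023 0.    ]
tin now [0.6205 0.1336 0.2085] turn [0.06 0.   0.05] n>= 0.0 shift after [-0.0094 -0.0002 -0.0154]
```

Emit:
step_arm --pt "0.0008 0 0.0013 0 0 0" --pt "0.0009 0 0.0015 0 0 0" --pt "0.0009 0 0.0015 0 0 0" --pt "0.0009 0 0.0015 0 0 0" --pt "0 0 0 0 0 0" --pt "0 0 0 0 0 0" --pt "0 0 0 0 0 0"

```text
clock: 36.3
position: [0.5485, 0.1003, 0.3621]
tool_rot: [-0.561, 2.566, 0.151]
force: [-0.2, -0.0, -0.2]
gripper_width: 0.0554
grasp_force: 44.9
```

```bash
python3 - <<'E'
from h import *
from bench import *
s=avg(30);put(s,"b.npy",org(-.095,0,.2265),24.6)
E
```

```text
F [ 0.54  0.15 -0.36] +- [0.11 0.11 0.1 ] tau [  0.0422 -37.4515 -34.5467   0.9927  -1.6089  -0.0699   0.3621] [0.1701 0.016  0.0758 0.0477 0.0606 0.0015 0.    ]
tin now [0.6204 0.1335 0.2017] turn [0.06 0.   0.05] n>= 0.0 shift after [-0.0129 -0.0001 -0.0212]
```

Emit:
step_arm --pt "0.0005 0 0.0009 0 0 0" --pt "0.0005 0 0.0009 0 0 0" --pt "0 0 0 0 0 0" --pt "0 0 0 0 0 0" --pt "0 0 0 0 0 0" --pt "0 0 0 0 0 0"

```text
clock: 38.4
position: [0.5484, 0.1004, 0.36]
tool_rot: [-0.561, 2.566, 0.151]
force: [-0.0, -1.9, 0.1]
gripper_width: 0.0557
grasp_force: 45.0
```

Emit:
step_arm --pt "0 0 0 0 0 0" --pt "0 0 0 0 0 0" --pt "0 0 0 0 0 0" --pt "0 0 0 0 0 0" --pt "0 0 0 0 0 0" --pt "0 0 0 0 0 0" --fingers 0.075 --force 20

```text
clock: 39.0
position: [0.5484, 0.1004, 0.36]
tool_rot: [-0.561, 2.566, 0.151]
force: [-0.4, 0.3, 0.3]
gripper_width: 0.0747
grasp_force: 0.0
```

Emit:
step_arm --pt "0 0 -0.005 0 0 0" --pt "0 0 -0.015 0 0 0" --pt "0 0 -0.025 0 0 0" --pt "0 0 -0.035 0 0 0" --pt "0 0 -0.035 0 0 0" --pt "0.026 0 -0.015 0 0 0" --pt "0.035 0 -0.02 0 0 0" --pt "0.035 0 -0.02 0 0 0" --pt "0 0 0 0 0 0"

```text
clock: 39.9
position: [0.3929, 0.0295, 0.4595]
tool_rot: [-0.559, 2.565, 0.148]
force: [0.8, -0.4, -0.6]
gripper_width: 0.0745
grasp_force: 0.0
```

```bash
python3 - <<'E'
from h import *
from bench import *
s=read_state();c=camera("wrist");P=wpose(s,c);tins(c,P,.24);f=c["frame"].copy()
print(s["clock"],s["force"])
for p in [org(-.09,0,.24)]+[org(-.09+a,b_,.162) for a in(-.0725,.0725) for b_ in(-.065,.065)]: cv2.circle(f,tuple(int(v) for v in proj(c,p,P)[0].round()),3,(0,255,255),1)
cv2.imwrite("pics/w7.png",f)
E
```

```text
green [282. 282.] [0.6082 0.1273 0.1145 0.0554] yaw 24.7
39.9 [ 0.78964905 -0.39179835 -0.5799787 ]
```

View pics/w7.png

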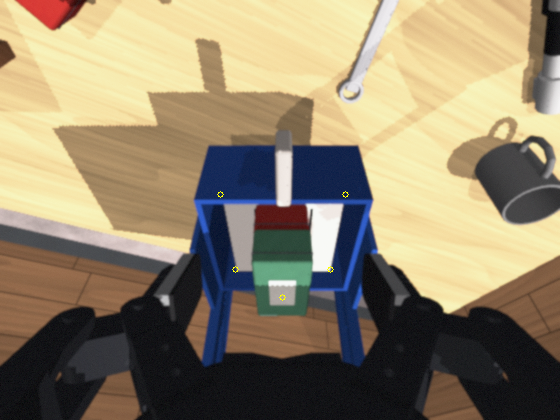

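The green tin is squarely on the red one. Its label at (283,293) is about 5 mm from the platform's middle at (282,297). The tray is still out and the hand is clear.

```bash
python3 -c "
from bench import *
print(job_done())"
```

```text
the job is handed in; nothing more can be done
None
```

I pulled the tray to its stop and loaded both tins: red flat on the middle of the platform, green squarely on top and about 5 mm off centre. I handed the job in at about 40 s; no verdict came back.

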